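# Clamp the half-carved hand in the bench clamp

### The arm

A 7-joint arm with a two-finger parallel gripper is mounted at the origin on the work surface. World frame = base frame: x ahead of the robot, y to its left, z up, the work surface at z = 0. Lengths are in m, angles in rad, forces in N, time in s.
With the tool pointing down it reaches from about 0.4 to 0.9 m from the base axis. Payload 5.6 kg.
Tool frame: the origin (TCP) lies at the very end of the fingers, on their centre line; the grasp point (between the pads) lies 19 mm behind it; z points along the fingers, y is the line along which they close (so a half turn about z gives the same grasp; the last joint's range is limited). The gripper opens to 92 mm and grips with 3 to 60 N. Pads are 20 mm wide; open, the fingers measure 128 mm over their backs; the gripper's body (75 mm by 189 mm) begins 69 mm behind the grasp point.
Start: joints at [-0.043, 0.468, -0.012, 1.603, 0.006, 1.071, -0.056], TCP at [0.65, -0, 0.215] pointing down, gripper open.
Joint ranges: [-2.53, 2.53], [-0.31, 2.02], [-1.57, 1.55], [0.28, 2.44], [-1.29, 4.43], [0.15, 1.84], [-2.92, 2.92]. Speed limits (rad/s): [2.57, 2.57, 3.14, 3.14, 3.14, 3.14, 3.14].

### API

Orientations are given as a rotation vector (axis times angle).
In Python, from plant import ctrl gives the robot as it stands. The module is installed in compiled form; this text tells all that it offers.
- The arm moves only by the tool jog_arm, never from a script. Its argument "commands" is a list of rows, each a list of 6 numbers: the shift along the world's x, y, z as a fraction of full scale, then the turn, a rotation vector about the world's x, y, z as a fraction of full scale. In form: [[dx, dy, dz, ax, ay, az], ...]. A call has 1 to 20 rows; each row is the pose to reach, as a shift and turn from the pose commanded when the call began; what a row does not reach only later rows make up. Full scale, the value 1, is 0.8 m for a shift and 2 rad for a turn. A row lasts 1/8 s, in which the tool goes at most 62.5 mm and 10.7 degrees, less where a joint would pass 70% of its speed; a pose out of reach is approached as far as the arm can. A call with a number of a shift or a turn outside -1 to 1 is refused whole. A call with a gripper value outside its range is refused whole. "gripper" is the opening, from 0 (shut) to 1 (fully open), set as the call begins (left out, the last holds). The fingers move at their own pace and stop on an object; the grip force is fixed at half the most. Time passes only in rows, so rows that repeat a pose let the fingers close. It gives the time, the measured TCP pose, the force, the opening and the grip force at its end, in the units of the state.
- ctrl.observe(): the state, without advancing time (a new reading comes with each control period).
- ctrl.camera(name): name is "scene" or "side" or "wrist"; returns the picture (400x640x3 uint8, blue, green, red); there is no depth.
- ctrl.get_calibration(name): a dict with "fx", "fy", "cx", "cy" (pixels), "k1" (the pictures are not rectified: a ray, as slopes to the right and down, at radius r is drawn at 1 + k1 r^2 times it, then the intrinsics apply), "rvec" (rotation vector, rad) and "tvec" (3), from world to camera coordinates, as OpenCV has them. Camera axes: x right, y down, z forward; pixel columns grow to the right and rows downward; lengths in m; the calibration is good to about 2 mm. A picture is of the moment at which its call begins: read the wrist's pose just before it. get_calibration takes no time and is no camera call; for the wrist camera it gives the pose at the moment of the call.
- ctrl.finish_job(): hands the job in; it is judged then, once.
The state is a dict: "time": time; "qpos": joint angles; "joint_velocities": joint speeds; "tau": joint torques, N m; "tcp_pos": TCP position; "orientation": TCP orientation; "wrist_force": force on the tool from outside, world axes, zero at the start; "ft_torque": the same for the moment, N m; "opening": finger opening in m; "grip_force": force on a finger pad.
Only numpy, scipy, OpenCV 4.12 (cv2) and the standard library are available. Lean on these libraries where they do the work, as an engineer would, in place of code of your own. Each camera call takes 0.05 s, during which the arm holds its last target. There are 200 camera calls.

### The job

Clamp the half-carved wooden hand: push the sliding jaw in until the carving's square foot is held against the fixed block, swing the latch's wire loop over so it drops behind the keeper on the jaw, then throw the lever over, away from the jaw, past its toggle point and fully down so that it stays shut. Keep the carving lying flat in the clamp, and leave the gouge, mallet and jar where they are.

Things in the scene. Friction and masses are not known exactly. Their poses are not given: they have to be found in the camera images.
- clamp: Bench clamp fixed to the bench; its frame (mm) serves all entries: origin on the bench under the lever's pivot, x level from latch to jaw, z up, symmetric about y = 0. Plywood base x -113 to 187, y +-60, 20 thick. Fixed wooden block x -105 to 30, y +-45, top z 80; its x = 30 face is the fence. Jaw beyond it, y +-45, top z 86. Jaw, lever and loop all move in the x-z plane.
- jaw: Sliding jaw. Its origin is the clamp's origin shifted along clamp +x by the jaw's opening q, same axes: q = 0 with the carving's foot flush between jaw and fence; starts 20 to 45 mm. Its cork-lined face is at x = 75 mm + q, its back at 120 mm + q. Slides with about 2 N friction (4 N with the carving) and stays where left. The loop can drop behind the keeper only with q under about 6 mm.
- jaw_back (a point): Centre of the jaw's back face (away from the latch), to be pushed to -x: 50 mm above the bench; the face is 90 mm wide, 22 to 80 mm above the bench.
- keeper_seat (a point): Where the bar's middle sits when hooked: x = 89 mm + jaw opening, z 89. Keeper: steel hook on the jaw's top, 36 wide in y. Post's back face 3 mm to -x of this point; lip at its top reaches 2 mm past it to +x, underside 7, top 12 above it. The bar lands 8 to 15 mm to +x of it on a plate (top 3 below it); the lever then draws it under the lip. Sprung: gives 2.5 mm at 15 N.
- clamp_pivot (a point): Lever's pivot, x = 0, z = 94 mm, between two steel cheeks at y = +-18 mm, 24 mm long, up to z 102.
- lever (a joint): Lever angle in rad: 0 open, handle leaning towards the jaw, 65 degrees above clamp +x; growing up and over, away from the jaw; handle direction = 65 degrees + value. 2.007 is shut: handle level, pointing to -x. Starts 0 to 0.15. When hooked, tension comes from about 1.0; dead centre about 1.7: beyond it snaps shut, before it springs back. Needs about 2 N at the end. Untensioned it stays where left.
- lever_end (a point): Free end of the lever's straight handle, in its middle plane, 85 mm from the pivot. Handle: black rubber, 22 mm wide in y, 12 mm thick, from 30 to 85 mm from the pivot.
- loop (a joint): Angle of the wire loop against the lever in rad, growing towards the jaw. Loop's direction from its own pivot = 90 degrees + lever - loop above clamp +x: upright at 0, level towards the jaw when loop - lever = 1.57. Starts -0.15 to 0.2. Friction holds it within about 30 degrees of upright; pushed further towards the jaw it falls by itself. It passes freely around the lever.
- loop_bar (a point): Middle of the loop's cross bar. The loop is a U of 6 mm steel wire: side wires at y = +-30 mm, the bar between their ends, 102 mm from the loop's own pivot, which sits on the lever 16 mm from the lever's pivot in the direction 80 degrees + lever angle above clamp +x.
- carving: Half-carved limewood hand, loose, lying on the clamp's base. Square foot 45 (x) x 100 (y) x 50 mm tall between fence and jaw; carved hand sticks out 100 mm at its -y end. Origin in the middle of the foot's underside. Starts a few mm off the fence, a little askew; 0.2 to 0.4 kg; the jaw pushes it along.
- gouge: Bystander: carving gouge with wooden handle, 250 mm long, 29 mm high, lying along its x, about 140 mm to the +y side of the clamp's middle. Origin on the bench below the ferrule.
- mallet: Bystander: round mallet standing on its head, 70 mm across, 200 mm tall, on the clamp's -y side, near the lever's end. Origin under its centre.
- wax_jar: Bystander: amber glass jar, 60 mm across, 70 mm tall, on the clamp's -y side. Origin under its centre.
Mind the look-alikes: they are no part of the job. Of the things shaped like the carving, the wooden one is meant.

How it is judged:
By the outcome, as a careful person would: the job done as asked, in the order asked, and still so for the second after the job is handed in, with the robot touching nothing.
It also fails if it takes over 51 s, if anything falls off the work surface, if the arm or the gripper's body presses on something with over 40 N, if the wrist force passes 120 N, or if a joint passes its speed limit or range.

## Working session

There is one attempt and no reset: what is moved stays moved. The work goes in short steps, Python scripts to look and compute and a tool call to move; the robot and the scene stay as the last step left them, time stands still between calls to the robot, and variables do not carry over. Pictures are saved under pics/ and viewed, at most 10 in all, crops included, and the job is handed in when it is done.

Besides the shell and the picture viewer there is one more tool, called after "Call:" as name(argument=value, ...), one argument or row to a line, values as JSON. jog_arm: Moves the arm, as the interface text tells. Its arguments: {"type":"object","properties":{"commands":{"type":"array"},"gripper":{"type":"number"}},"required":["commands"]}

```bash
mkdir -p pics
cat > h.py <<'E'
import numpy as np, cv2
from plant import ctrl
def K(c): return np.array([[c["fx"],0,c["cx"]],[0,c["fy"],c["cy"]],[0,0,1.]])
def D(c): return np.array([c["k1"],0,0,0.])
def proj(c,P): return cv2.projectPoints(np.asarray(P,float).reshape(-1,1,3),np.array(c["rvec"],float),np.array(c["tvec"],float),K(c),D(c))[0].reshape(-1,2)
def ray(c,uv):
    n=cv2.undistortPoints(np.array(uv,float).reshape(-1,1,2),K(c),D(c)).reshape(-1,2)
    R=cv2.Rodrigues(np.array(c["rvec"],float))[0];t=np.array(c["tvec"],float).ravel()
    return -R.T@t,(R.T@np.c_[n,np.ones(len(n))].T).T
def atz(c,uv,z):
    o,d=ray(c,uv); return o+d*((z-o[2])/d[:,2])[:,None]
E
python3 - <<'E'
from h import *
print(ctrl.observe())
for n in("scene","side","wrist"):
    c=ctrl.get_calibration(n);print(n,c); cv2.imwrite(f"pics/{n}0.png",ctrl.camera(n))
E
```

```text
{'time': 0.0, 'qpos': array([-0.04297454,  0.46840029, -0.01160069,  1.60361275,  0.00604278,
        1.07137766, -0.0563002 ]), 'joint_velocities': array([ 6.97865993e-04,  2.89490013e-04, -2.60583826e-03, -2.76123984e-04,
       -8.35740273e-05,  7.91116350e-04,  2.04595113e-04]), 'tau': array([-3.39112758e-04, -5.20573139e+01, -1.31628491e-02, -2.43752271e+01,
       -5.67366311e-02,  1.73054746e-02,  1.50106093e-04]), 'tcp_pos': array([ 6.49424976e-01, -1.00250674e-04,  2.13629855e-01]), 'orientation': array([-2.22072206e+00, -2.22056425e+00,  2.13031096e-03]), 'wrist_force': array([-0.01764602, -0.08571321, -0.27502106]), 'ft_torque': array([ 0.0080667 , -0.02059087, -0.03415539]), 'grip_force': 0.0, 'opening': 0.09194009757917393}
scene {'fx': 445.0034136067365, 'fy': 445.0034136067365, 'cx': 323.98663537540364, 'cy': 196.9342870706703, 'k1': -0.060512682238043305, 'rvec': array([ 2.09285152,  1.00821262, -0.49068937]), 'tvec': array([-0.2854421 , -0.18800372,  1.68473896])}
side {'fx': 471.6782013992677, 'fy': 471.6782013992677, 'cx': 314.4538893333667, 'cy': 204.99009371842908, 'k1': -0.04188531183131973, 'rvec': array([ 2.15406499, -0.4411342 ,  0.20073024]), 'tvec': array([-0.53740499,  0.21673336,  1.14105108])}
wrist {'fx': 285.48276370637103, 'fy': 285.48276370637103, 'cx': 322.307492963737, 'cy': 196.66694023563517, 'k1': -0.003513107951352687, 'rvec': array([-2.87299126e+00, -2.91224852e-03,  1.84755416e-03]), 'tvec': array([-0.64832875, -0.03098264,  0.3891678 ])}
```

View pics/scene0.png

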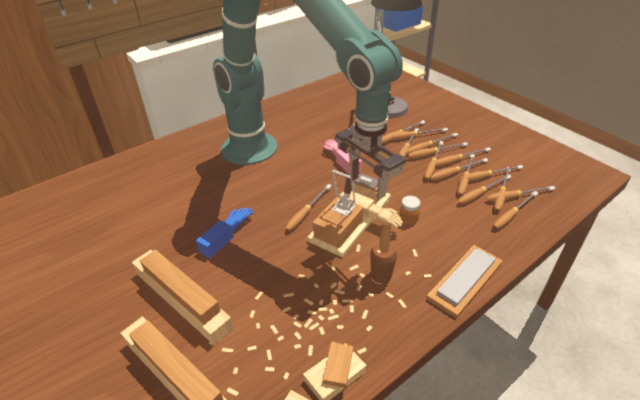

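View pics/side0.png

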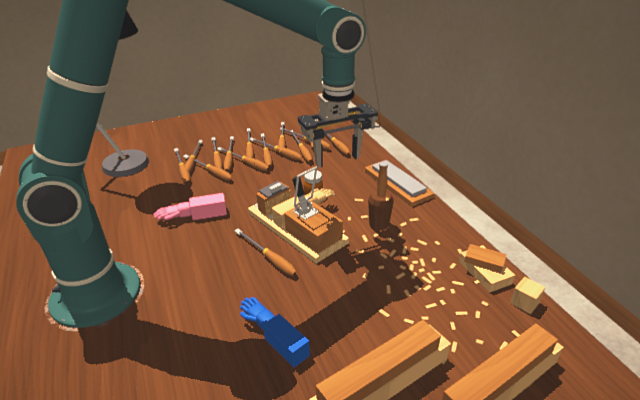

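Run:
```python
from h import *
a=cv2.imread("pics/scene0.png")[150:290,290:430];b=cv2.imread("pics/side0.png")[160:265,235:355]
a=cv2.resize(a,(560,560),interpolation=2);cv2.imwrite("pics/a.png",a)
b=cv2.resize(b,(686,600),interpolation=2);cv2.imwrite("pics/b.png",b)
```

```text
(no output)
```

View pics/b.png

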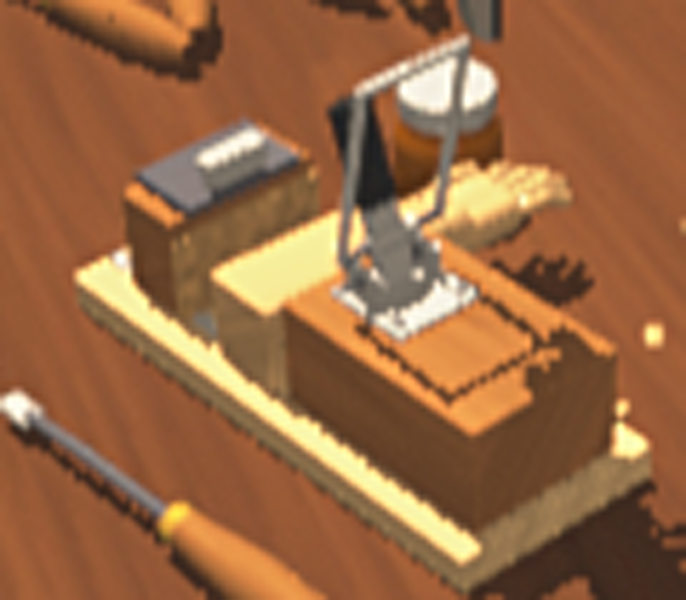

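View pics/wrist0.png

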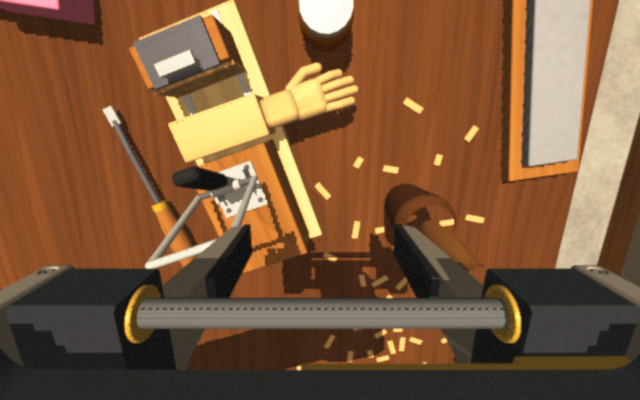

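```bash
cat > model.py <<'E'
from h import *
from scipy.optimize import least_squares
def pts(p):
    x,y,yaw,q,lev,loop=p
    pv=np.array([0,0,94.])
    u=lambda a:np.array([np.cos(a),0,np.sin(a)])
    lp=pv+16*u(np.radians(80)+lev); bar=lp+102*u(np.pi/2+lev-loop)
    end=pv+85*u(np.radians(65)+lev)
    return dict(lp=lp,bar=bar,end=end,pv=pv)
def W(p,P):
    P=np.atleast_2d(P)/1000.;c,s=np.cos(p[2]),np.sin(p[2])
    return np.c_[p[0]+c*P[:,0]-s*P[:,1],p[1]+s*P[:,0]+c*P[:,1],P[:,2]]
E
cat > fit.py <<'E'
from model import *
import sys
cw=ctrl.get_calibration("wrist");cs=ctrl.get_calibration("side")
def P(p):
    q=p[3];d=pts(p);o=np.array([0,30,0])
    w=[([187,-60,20],(237,2)),([-113,-60,20],(319,234)),([120+q,-45,86],(207,12)),([75+q,-45,86],(228,66)),([120+q,45,86],(132,42)),([75+q,45,86],(148,90)),
     (d['bar']+o,(151,265)),(d['bar']-o,(228,240)),(d['end'],(181,178))]
    f=lambda a,b:(235+a/5.717,160+b/5.714)
    s=[([-113,60,0],f(465,590)),([-113,-60,20],f(650,455)),([187,60,20],f(78,285)),([120+q,45,86],f(125,195)),([120+q,-45,86],f(250,122)),([75+q,-45,86],f(318,165)),([75+q,45,86],f(180,225)),
     ([30,45,80],f(285,300)),([-105,45,80],f(475,435)),([-105,-45,80],f(615,352)),(d['bar']+o,f(357,92)),(d['bar']-o,f(465,42)),(d['end'],f(345,103))]
    r=[]
    for c,l in((cw,w),(cs,s)):
        r.append(proj(c,W(p,[a for a,_ in l]))-np.array([b for _,b in l]))
    return r
s=least_squares(lambda p:np.concatenate(P(p)).ravel(),[.65,.1,2.9,30,.07,0],x_scale=[.1,.1,1,10,1,1],loss="soft_l1")
p=s.x
for y0 in(0,1.6,-1.6): 
    t=least_squares(lambda p:np.concatenate(P(p)).ravel(),[.65,.1,y0,30,.07,0],x_scale=[.1,.1,1,10,1,1],loss="soft_l1")
    if t.cost<s.cost:s=t;p=t.x
print(s.cost,np.round(p,4));[print(np.round(r,1).tolist()) for r in P(p)]
np.save("p.npy",p)
d=pts(p);print({k:(v.round(1),W(p,v).round(4)) for k,v in d.items()})
print("jawback",W(p,[[120+p[3],0,50],[120,0,50]]).round(4), "dir +x",np.cos(p[2]),np.sin(p[2]))
print("mallet",atz(cs,[(381,222)],0),"jar",atz(cw,[(325,12)],.07),"camera wrist",-cv2.Rodrigues(cw["rvec"])[0].T@cw["tvec"])
print("foot top",atz(cw,[(170,123),(186,160),(258,95),(270,138)],.07))
E
python3 fit.py
```

```text
47.00763739511755 [ 5.54500e-01  3.70000e-03  1.89130e+00  3.87378e+01  8.38000e-02
 -8.92000e-02]
[[-0.8, -1.1], [2.2, 4.4], [5.0, -0.3], [3.3, -3.6], [-7.3, 3.8], [-1.2, 3.7], [-3.8, 0.5], [1.4, -0.2], [2.8, -0.3]]
[[-1.2, 2.1], [0.2, -0.4], [-0.6, -1.5], [-1.2, -2.4], [2.1, -1.2], [-0.2, -2.5], [-1.4, -0.9], [-1.1, 1.0], [-1.1, 1.2], [0.5, 0.8], [-0.4, 0.7], [-1.0, 0.9], [0.1, -0.3]]
{'lp': (array([  1.5,   0. , 109.9]), array([[0.5541, 0.0051, 0.1099]])), 'bar': (array([-16.1,   0. , 210.4]), array([[ 0.5596, -0.0116,  0.2104]])), 'end': (array([ 29.4,   0. , 173.8]), array([[0.5453, 0.0316, 0.1738]])), 'pv': (array([ 0.,  0., 94.]), array([[0.5545, 0.0037, 0.094 ]]))}
jawback [[0.5045 0.1544 0.05  ]
 [0.5167 0.1176 0.05  ]] dir +x -0.3150770493729413 0.9490660951474565
mallet [[ 0.77594351 -0.03121666  0.        ]] jar [[0.6508378  0.17342503 0.07      ]] camera wrist [0.6488237  0.07458922 0.38256546]
foot top [[0.48664476 0.06936716 0.07      ]
 [0.49877935 0.03000624 0.07      ]
 [0.58181329 0.09756142 0.07      ]
 [0.59220963 0.053868   0.07      ]]
```

Call:
jog_arm(
  commands=[
    [0,0,0.08,0,0,0],
    [-0.04,0.06,0.1,0,0,0.08],
    [-0.08,0.12,0.1,0,0,0.16],
    [-0.14,0.18,0.1,0,0,0.16],
    [-0.196,0.235,0.1,0,0,0.16],
    [-0.196,0.235,0.04,0,0,0.16],
    [-0.196,0.235,-0.03,0,0,0.16],
    [-0.196,0.235,-0.1,0,0,0.16],
    [-0.196,0.235,-0.17,0,0,0.16],
    [-0.196,0.235,-0.206,0,0,0.16],
    [-0.196,0.235,-0.206,0,0,0.16],
    [-0.196,0.235,-0.206,0,0,0.16],
  ],
  gripper=0,
)

```text
time: 1.65
tcp_pos: [0.494, 0.1884, 0.0509]
orientation: [1.839, 2.546, 0.002]
wrist_force: [-0.1, -0.1, -0.3]
opening: 0.0002
grip_force: 0.0
```

Run:
```python
from model import *
p=np.load("p.npy");q=p[3];out=[]
o=ctrl.observe();print(o["tcp_pos"],o["orientation"],o["wrist_force"])
d=pts(p);y=np.array([0,30,0])
segs=[[(120+q,45,86),(120+q,-45,86),(75+q,-45,86),(75+q,45,86),(120+q,45,86),(120+q,45,20)],[(187,60,20),(187,-60,20),(-113,-60,20),(-113,60,20),(187,60,20)],[(30,45,80),(-105,45,80),(-105,-45,80),(30,-45,80),(30,45,80)],[d['lp']+y,d['bar']+y,d['bar']-y,d['lp']-y],[d['pv'],d['end']]]
for n,(u,v,w,h) in(("side",(225,110,150,150)),("wrist",(100,50,400,300))):
    c=ctrl.get_calibration(n);im=ctrl.camera(n)[v:v+h,u:u+w];k=600/h if n=="side" else 2
    k=min(k,4);im=cv2.resize(im,None,fx=k,fy=k,interpolation=2)
    if n=="side":
        for s in segs:
            cv2.polylines(im,[np.round((proj(c,W(p,s))-[u,v]+.5)*k).astype(int)],False,(0,255,0),1)
    cv2.imwrite(f"pics/o_{n}.png",im)
```

```text
[0.49402499 0.18837076 0.05086424] [1.83874276e+00 2.54621288e+00 2.24429083e-03] [-0.10854338 -0.10873133 -0.26687658]
```

View pics/o_side.png

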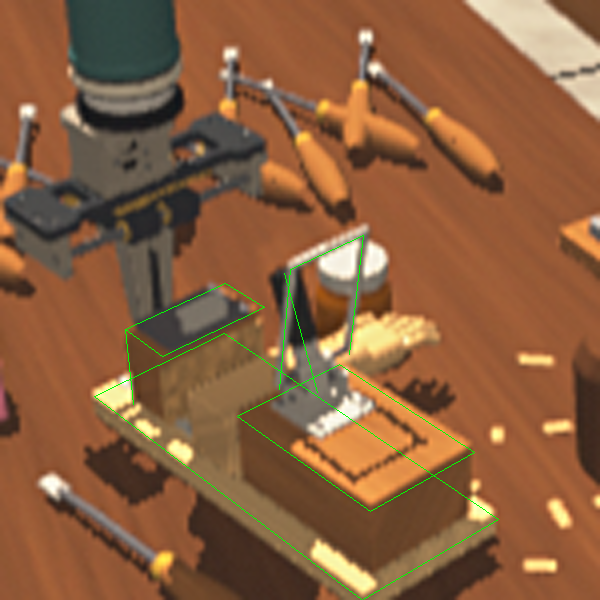

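Call:
jog_arm(
  commands=[
    [0.004,-0.012,0,0,0,0],
    [0.008,-0.024,0,0,0,0],
    [0.012,-0.035,0,0,0,0],
    [0.014,-0.041,0,0,0,0],
    [0.016,-0.047,0,0,0,0],
    [0.018,-0.053,0,0,0,0],
    [0.02,-0.059,0,0,0,0],
    [0.02,-0.059,0,0,0,0],
  ],
)

```text
time: 2.75
tcp_pos: [0.5092, 0.1398, 0.0496]
orientation: [1.84, 2.546, -0.002]
wrist_force: [0.4, 0.1, -0.4]
opening: 0.0003
grip_force: 0.0
```

Call:
jog_arm(
  commands=[
    [0.001,-0.003,0,0,0,0],
    [0.002,-0.006,0,0,0,0],
    [0.003,-0.009,0,0,0,0],
    [0.004,-0.012,0,0,0,0],
    [0.0045,-0.0135,0,0,0,0],
  ],
)

```text
time: 3.38
tcp_pos: [0.5124, 0.1302, 0.0496]
orientation: [-1.839, -2.546, 0.0]
wrist_force: [-2.3, 5.9, -1.3]
opening: 0.0006
grip_force: 3.0
```

Call:
jog_arm(
  commands=[
    [0.0008,-0.0024,0,0,0,0],
    [0.0016,-0.0048,0,0,0,0],
    [0.0016,-0.0048,0,0,0,0],
  ],
)

```text
time: 3.75
tcp_pos: [0.5123, 0.1302, 0.0496]
orientation: [-1.833, -2.547, -0.003]
wrist_force: [-5.2, 11.8, 0.2]
opening: 0.0004
grip_force: 6.5
```

Call:
jog_arm(
  commands=[
    [0.0016,-0.0048,0,0,0,0],
    [0.0024,-0.0072,0,0,0,0],
    [0.0024,-0.0072,0,0,0,0],
  ],
)

```text
time: 4.12
tcp_pos: [0.5123, 0.1301, 0.0497]
orientation: [-1.825, -2.547, -0.008]
wrist_force: [-9.5, 24.2, -0.5]
opening: 0.001
grip_force: 13.1
```

Run:
```python
from h import *
u,v=225,110
for n in("side",):
    im=ctrl.camera(n)[160:260,240:350];cv2.imwrite("pics/s2.png",cv2.resize(im,None,fx=6,fy=6,interpolation=2))
```

```text
(no output)
```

View pics/s2.png

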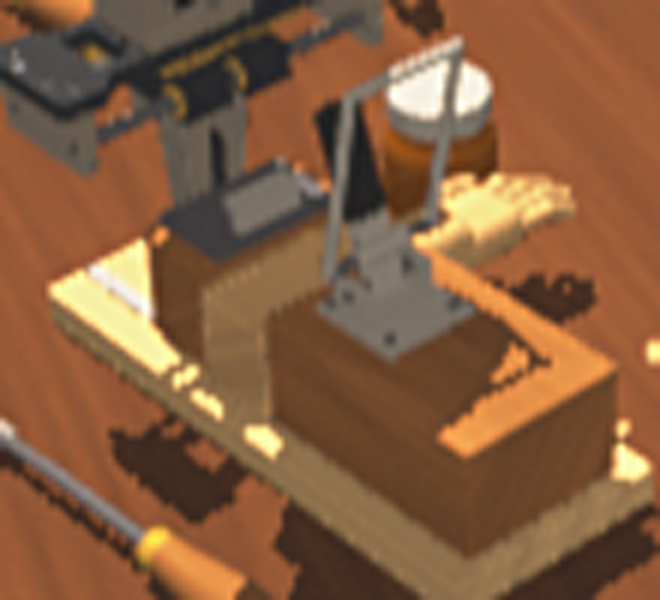

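Call:
jog_arm(
  commands=[
    [-0.004,0.012,0,0,0,0],
    [-0.011,0.032,0,0,0,0],
    [-0.011,0.032,0.07,0,0,0],
    [-0.011,0.032,0.14,0,0,0],
    [-0.011,0.032,0.21,0,0,0],
    [-0.011,0.032,0.3,0,0,0],
    [0.01,-0.03,0.31,0,0,0],
    [0.03,-0.1,0.31,0,0,0],
    [0.05,-0.16,0.31,0,0,0],
    [0.068,-0.205,0.31,0,0,0],
    [0.068,-0.205,0.24,0,0,0],
    [0.068,-0.205,0.175,0,0,0],
    [0.068,-0.205,0.175,0,0,0],
  ],
)

```text
time: 5.8
tcp_pos: [0.5675, -0.0444, 0.1865]
orientation: [-1.837, -2.541, 0.008]
wrist_force: [0.4, 0.5, 0.2]
opening: 0.0006
grip_force: 0.0
```

Call:
jog_arm(
  commands=[
    [-0.006,0.018,0.003,0,0,0],
    [-0.01,0.03,0.003,0,0,0],
    [-0.014,0.042,0.003,0,0,0],
    [-0.018,0.053,0.003,0,0,0],
    [-0.022,0.065,0.003,0,0,0],
    [-0.026,0.077,0.003,0,0,0],
    [-0.03,0.089,0.003,0,0,0],
    [-0.034,0.101,0.003,0,0,0],
    [-0.038,0.113,0.003,0,0,0],
    [-0.041,0.123,0.003,0,0,0],
    [-0.041,0.123,0.003,0,0,0],
    [-0.041,0.123,0.003,0,0,0],
  ],
)

```text
time: 7.3
tcp_pos: [0.5377, 0.0545, 0.1922]
orientation: [1.84, 2.546, -0.0]
wrist_force: [-0.3, 0.7, 0.1]
opening: 0.0007
grip_force: 0.0
```

Run:
```python
from h import *
im=ctrl.camera("side")[140:260,240:350];cv2.imwrite("pics/s3.png",cv2.resize(im,None,fx=5,fy=5,interpolation=2))
```

```text
(no output)
```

View pics/s3.png

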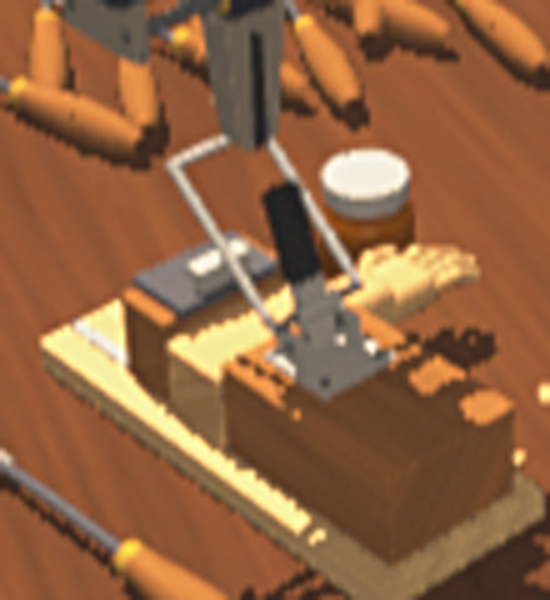

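Call:
jog_arm(
  commands=[
    [-0.002,0.006,-0.008,0,0,0],
    [-0.004,0.012,-0.016,0,0,0],
    [-0.007,0.021,-0.022,0,0,0],
    [-0.009,0.027,-0.024,0,0,0],
    [-0.009,0.027,-0.024,0,0,0],
    [-0.009,0.027,-0.024,0,0,0],
    [-0.009,0.027,-0.024,0,0,0],
  ],
)

```text
time: 8.22
tcp_pos: [0.5306, 0.0761, 0.1732]
orientation: [1.84, 2.546, 0.0]
wrist_force: [-1.2, -0.5, 0.3]
opening: 0.0003
grip_force: 0.0
```

Run:
```python
from h import *
im=ctrl.camera("side")[140:260,240:350];cv2.imwrite("pics/s4.png",cv2.resize(im,None,fx=5,fy=5,interpolation=2))
```

```text
(no output)
```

View pics/s4.png

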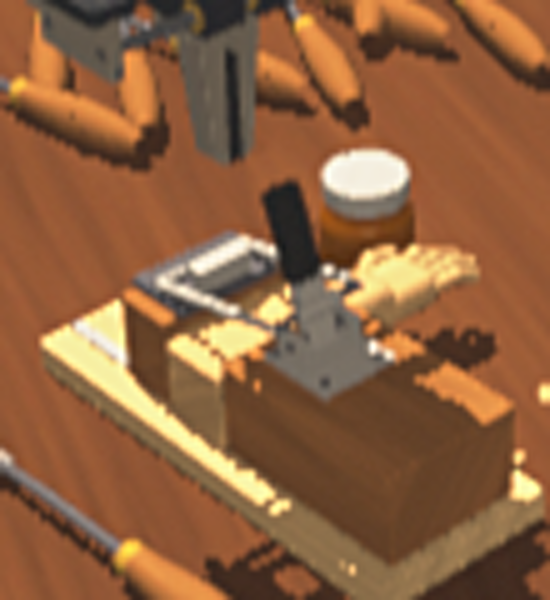

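Call:
jog_arm(
  commands=[
    [0,0,-0.02,0,0,0],
    [0.0065,-0.02,-0.02,0,0,0],
    [0.0115,-0.034,-0.02,0,0,0],
    [0.016,-0.048,-0.02,0,0,0],
    [0.02,-0.06,-0.02,0,0,0],
    [0.024,-0.072,-0.0195,0,0,0],
    [0.0285,-0.0855,-0.017,0,0,0],
    [0.032,-0.0955,-0.0185,0,0,0],
    [0.035,-0.1055,-0.0215,0,0,0],
  ],
)

```text
time: 9.4
tcp_pos: [0.5586, -0.0086, 0.1556]
orientation: [1.839, 2.547, 0.0]
wrist_force: [-0.2, 1.1, -0.3]
opening: 0.0003
grip_force: 0.4
```

Call:
jog_arm(
  commands=[
    [0.003,-0.009,-0.004,0,0,0],
    [0.006,-0.0185,-0.0095,0,0,0],
    [0.009,-0.0265,-0.0165,0,0,0],
    [0.011,-0.0335,-0.024,0,0,0],
    [0.0135,-0.04,-0.033,0,0,0],
    [0.015,-0.0445,-0.043,0,0,0],
    [0.0165,-0.0495,-0.0565,0,0,0],
    [0.017,-0.052,-0.069,0,0,0],
    [0.017,-0.052,-0.074,0,0,0],
    [0.017,-0.052,-0.0765,0,0,0],
    [0.017,-0.052,-0.0765,0,0,0],
  ],
)

```text
time: 10.78
tcp_pos: [0.5722, -0.0501, 0.0997]
orientation: [1.839, 2.546, -0.001]
wrist_force: [-14.9, -0.2, 39.4]
opening: 0.0007
grip_force: 20.3
```

Call:
jog_arm(
  commands=[
    [0,0,0.01,0,0,0],
    [0,0,0.06,0,0,0],
    [0,0,0.13,0,0,0],
    [0,0,0.2,0,0,0],
    [0.02,-0.06,0.25,0,0,0],
    [0.04,-0.12,0.25,0,0,0],
    [0.04,-0.12,0.25,0,0,0],
  ],
)

```text
time: 11.65
tcp_pos: [0.604, -0.1511, 0.2941]
orientation: [1.848, 2.539, -0.003]
wrist_force: [-1.3, 0.3, -0.5]
opening: 0.0002
grip_force: 0.0
```

Run:
```python
from h import *
im=ctrl.camera("side")[150:265,235:355];im2=ctrl.camera("scene")[160:280,300:430]
a=cv2.resize(im,(400,383),interpolation=2);b=cv2.resize(im2,(400,369),interpolation=2)[:369]
cv2.imwrite("pics/s5.png",np.hstack([a[:369],b]))
```

```text
(no output)
```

View pics/s5.png

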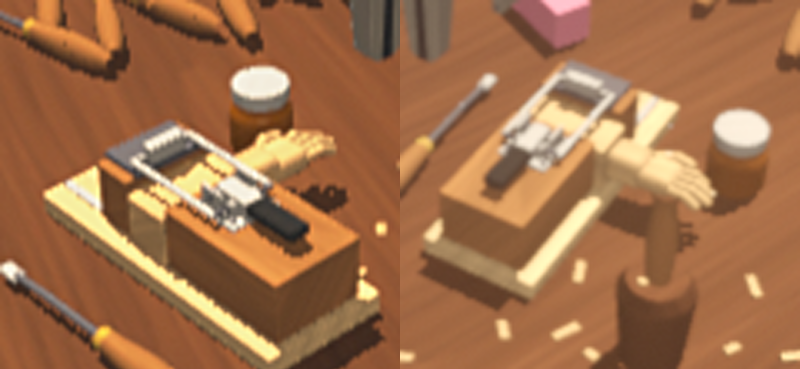

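The lever lies flat pointing away from the jaw. The loop is drawn onto the keeper, the foot is clamped flush, and the jar, gouge and mallet have not moved. Handing in.

```bash
python3 -c "
from plant import ctrl
print(ctrl.finish_job())"
```

```text
the job is handed in; nothing more can be done
None
```

The carving is clamped flat against the fixed block, with the loop hooked behind the keeper and the lever fully down and holding in the last pictures; I handed the job in at about 12 s, with no verdict shown. The closing press peaked at about 42 N total at the wrist, applied by the fingertips.

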